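# Load two spindles with braid reels in order

### The arm

A 6-joint arm with a two-finger parallel gripper is mounted at the origin on a cart in front of the work surface, level with it; the furniture and walls round the work are solid. World frame = base frame: x ahead of the robot, y to its left, z up, the work surface at z = 0. Lengths are in mm, angles in rad, forces in N, time in s.
With the tool pointing down it reaches from about 350 to 775 mm from the base axis. Payload 7.3 kg.
Tool frame: the origin (TCP) lies midway between the tips of the shut fingers; the grasp point (between the pads) lies 19 mm behind it; z points along the fingers, y is the line along which they close (so a half turn about z gives the same grasp; the last joint's range is limited). The gripper opens to 92 mm and grips with 3 to 60 N. Pads are 19 mm wide; open, the fingers measure 130 mm over their backs; the gripper's body (75 mm by 190 mm) begins 47 mm behind the grasp point.
Start: joints at [1.039, 0.342, 1.524, -0, 1.275, -0.146], TCP at [197.545, 486.437, 226.741] pointing down, gripper open.
Joint ranges: [-2.53, 2.53], [-0.77, 2.02], [0.04, 2.7], [-1, 4.14], [0.28, 2.66], [-3.11, 3.11]. Speed limits (rad/s): [2.57, 2.57, 3.14, 3.14, 3.14, 3.14].

### API

Orientations are given as a rotation vector (axis times angle).
In Python, from bench import bot, read_camera, camera_model, order gives the robot as it stands.
- The arm moves only by the tool arm_command, never from a script. Its arguments are lists of equal length, an entry for each row: "hand": the finger opening in mm, from 0 to 91.8; "travel": the shift along the tool's x, y, z in mm, a list of three; "spin": the turn about the tool's z in rad. A call has exactly 8 rows; each row is the pose to reach, as a shift and turn from the pose commanded when the call began, along the tool's axes at that moment; what a row does not reach only later rows make up. A row lasts 1/8 s, in which the tool goes at most 62.5 mm and 10.7 degrees, less where a joint would pass 70% of its speed; a pose out of reach is approached as far as the arm can. A call with a gripper value outside its range is refused whole. The fingers move at their own pace and stop on an object; "force" is the grip in N (left out, the last holds). Time passes only in rows, so rows that repeat a pose let the fingers close, or fill a call up. It gives the time, the measured TCP pose, the force, the opening and the grip force at its end, in the units of the state.
- bot.sense(): the state, without advancing time (a new reading comes with each control period).
- read_camera(name): name is "scene" or "top"; returns the picture (420x560x3 uint8, red, green, blue); there is no depth.
- camera_model(name): a dict with "fx", "fy", "cx", "cy" (pixels), "rvec" (rotation vector, rad) and "tvec" (3), from world to camera coordinates, as OpenCV has them. Camera axes: x right, y down, z forward; pixel columns grow to the right and rows downward; lengths in mm; the calibration is good to about 2 mm. A picture is of the moment at which its call begins. camera_model takes no time and is no camera call.
- order.finish_job(): hands the job in; it is judged then, once.
The state is a dict: "t": time; "qpos": joint angles; "qd": joint speeds; "tau": joint torques, N m; "position": TCP position; "ee_rot": TCP orientation; "ft_force": force on the tool from outside, world axes, zero at the start; "ft_torque": the same for the moment, N m; "width": opening from 0.0 (shut) to 1.0 (fully open); "finger_force": force on a finger pad.
Only numpy, scipy, OpenCV 4.12 (cv2) and the standard library are available. Lean on these libraries where they do the work, as an engineer would, in place of code of your own. Each camera call takes 0.05 s, during which the arm holds its last target. There are 200 camera calls.

### The job

Load the two spindles for the trimming job: on the spindle with the round wooden foot put the blue reel, then the red reel on top of it; on the one with the square metal foot put the white reel, then the green reel on top of it. Lower each reel over its pin until it rests flat before you let go - do not drop it - and leave the gold thread spool, the wax block and the tape measure where they are.

Things in the scene. Friction and masses are not known exactly. Their poses are not given: they have to be found in the camera images.
- reel_blue: blue plastic reel wound full of blue braid, lying flat on the table: 52 mm outer diameter, 20 mm high, straight 16 mm bore right through, about 60 g. Origin: centre of its underside; z up along the bore.
- reel_red: red plastic reel wound full of red braid, lying flat on the table: 52 mm outer diameter, 20 mm high, straight 16 mm bore right through, about 60 g. Origin: centre of its underside; z up along the bore.
- reel_white: white plastic reel wound full of white braid, lying flat on the table: 52 mm outer diameter, 20 mm high, straight 16 mm bore right through, about 60 g. Origin: centre of its underside; z up along the bore.
- reel_green: green plastic reel wound full of green braid, lying flat on the table: 52 mm outer diameter, 20 mm high, straight 16 mm bore right through, about 60 g. Origin: centre of its underside; z up along the bore.
- spindle_round: fixed spindle stand that does not move: round pale-wood foot, 80 mm diameter, 12 mm high, with an upright round steel pin in its centre, 9 mm thick, its top 48 mm above the foot (60 mm above the table), the last 8 mm tapered to a 5 mm tip. Room for two reels, lowest resting on the foot. Origin: centre of the foot's underside, on the pin's axis at table height; z up along the pin.
- spindle_square: fixed spindle stand that does not move: square bare-aluminium foot, 76 x 76 mm, 12 mm high, with an upright round steel pin in its centre, 9 mm thick, its top 48 mm above the foot (60 mm above the table), the last 8 mm tapered to a 5 mm tip. Room for two reels, lowest resting on the foot. Origin: centre of the foot's underside, on the pin's axis at table height; z up along the pin.
- spool_gold: bystander: upright sewing-thread spool with gold thread, 27 mm diameter, 46 mm high, loose. Origin: centre of its underside.
- beeswax: bystander: yellow grooved wax block, 26 x 42 x 14 mm, loose. Origin: centre of its underside; long side along y.
- tape_measure: bystander: rolled yellow tape measure, roll 42 mm across, 16 mm high, with a short loose end, 59 x 68 mm over all, loose. Origin: on its underside, near the middle of the overall outline; the roll's centre lies 7 mm to -x and 12 mm to +y of it in its own frame.
Not all that is in view belongs to the job. There is more than one size of the reel_green; the job needs the larger. What is shaped like the spindle_square but orange is not meant.

How it is judged:
By the outcome, as a careful person would: the job done as asked, in the order asked, and still so for the second after the job is handed in, with the robot touching nothing.
It also fails if it takes over 104 s, if anything falls off the work surface, if the arm or the gripper's body presses on something with over 40 N, if the wrist force passes 120 N, or if a joint passes its speed limit or range.

## Working session

There is one attempt and no reset: what is moved stays moved. The work goes in short steps, Python scripts to look and compute and a tool call to move; the robot and the scene stay as the last step left them, time stands still between calls to the robot, and variables do not carry over. Pictures are saved under pics/ and viewed, at most 14 in all, crops included, and the job is handed in when it is done.

Besides the shell and the picture viewer there is one more tool, called after ">>>" as name([rows], argument=value, ...), one row to a line, values as JSON. arm_command: Moves the arm, as the interface text tells. Its arguments: {"type":"object","properties":{"hand":{"type":"array","items":{"type":"number"}},"travel":{"type":"array","items":{"type":"array","items":{"type":"number"}}},"spin":{"type":"array","items":{"type":"number"}},"force":{"type":"number"}},"required":["hand","travel","spin"]}

```bash
mkdir -p pics; python3 - <<'E'
from bench import bot, read_camera, camera_model
import cv2
for n in ("top","scene"):
    im=read_camera(n); cv2.imwrite(f"pics/{n}0.png",cv2.resize(im[:,:,::-1],(800,600),interpolation=cv2.INTER_CUBIC)); cv2.imwrite(f"{n}_raw.png",im[:,:,::-1]); print(n,camera_model(n))
s=bot.sense();print(s)
E
```

```text
top {'fx': 433.5175866904601, 'fy': 433.5175866904601, 'cx': 279.64721787934633, 'cy': 209.94386886091408, 'rvec': array([ 2.14020382, -2.1615798 ,  0.05696356]), 'tvec': array([191.76377479, 545.98594374, 815.09157684])}
scene {'fx': 383.4461482921795, 'fy': 383.4461482921795, 'cx': 273.75659647483894, 'cy': 208.4754011222672, 'rvec': array([ 2.14935416, -0.6772114 ,  0.31422682]), 'tvec': array([-326.81060085,  297.92312904,  590.37836601])}
{'t': 0.1, 'qpos': array([ 1.03899757e+00,  3.42663681e-01,  1.52491730e+00, -5.94680229e-06,
        1.27538573e+00, -1.46000280e-01]), 'qd': array([-1.39439806e-04, -1.14560601e-03, -1.53551148e-03,  6.41203657e-05,
       -1.44124973e-03,  1.74757842e-03]), 'tau': array([ 1.93437561e-03, -4.32002592e+01, -2.44695514e+01,  7.19484617e-02,
        5.27603785e-02, -8.29389865e-05]), 'position': array([197.35511582, 486.10801754, 226.11039875]), 'ee_rot': array([-6.02170186e-01, -3.08288097e+00,  2.03826774e-03]), 'ft_force': array([-0.0213574 ,  0.2192861 , -0.61561748]), 'ft_torque': array([-0.00504322, -0.06373435,  0.01711464]), 'finger_force': 0.0, 'width': 1.0005160784335156}
```

View pics/top0.png

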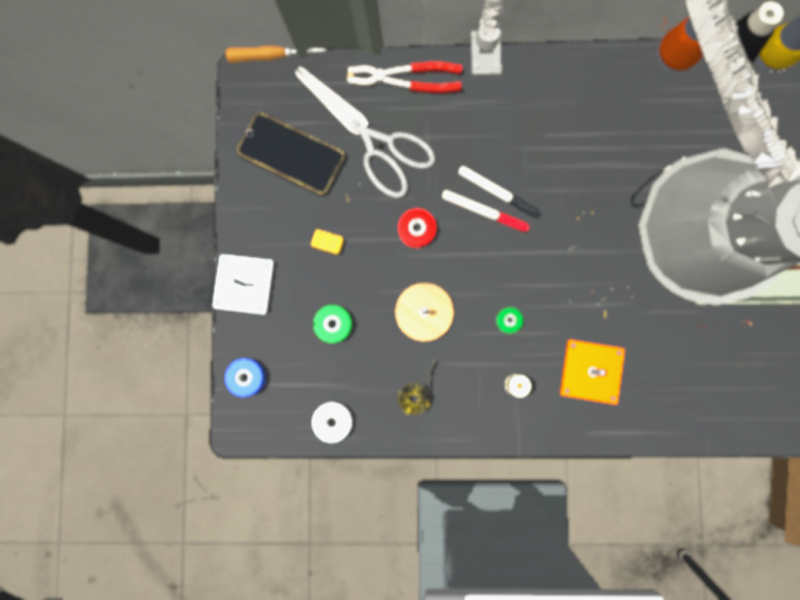

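View pics/scene0.png

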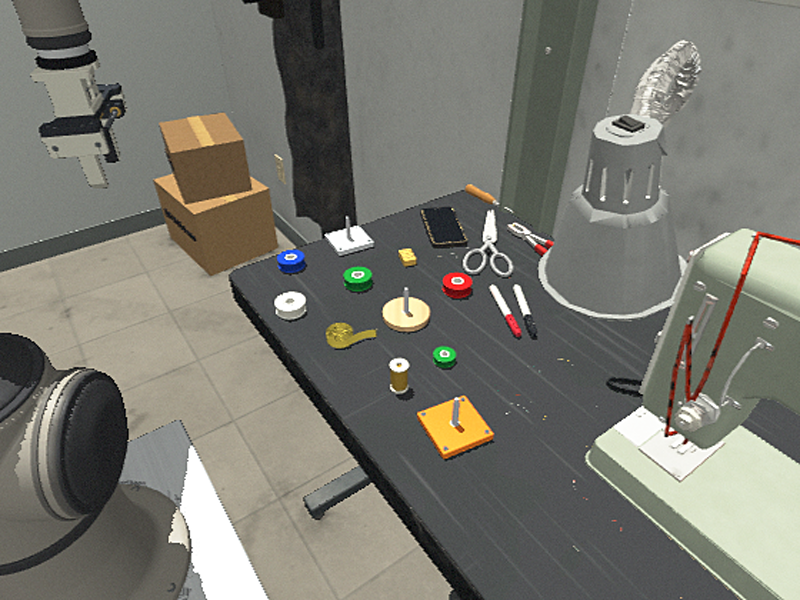

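Candidates in the top view (800x600):
- **Blue reel:** (244,377).
- **Red reel:** (417,228). The red pliers and red pen are not reels.
- **White reel:** (331,422). The spool at (518,385) is the gold bystander.
- **Green reel:** large at (332,323), small decoy at (510,320). I choose the large one.
- **Spindles:** round wood at (424,312), white/aluminium square at (243,284). The orange square at (593,372) is the decoy.

Next I take the close crop and measure.

```bash
cat > h.py <<'E'
import numpy as np, cv2
from bench import camera_model
def world(n,uv,z):
    m=camera_model(n);K=np.array([[m['fx'],0,m['cx']],[0,m['fy'],m['cy']],[0,0,1]])
    R=cv2.Rodrigues(np.array(m['rvec']))[0];t=np.array(m['tvec'])
    d=R.T@np.linalg.solve(K,[uv[0],uv[1],1.]);c=-R.T@t
    return (c+d*(z-c[2])/d[2])
def pix(n,p):
    m=camera_model(n);K=np.array([[m['fx'],0,m['cx']],[0,m['fy'],m['cy']],[0,0,1]])
    return cv2.projectPoints(np.array([p],float),np.array(m['rvec']),np.array(m['tvec']),K,None)[0].ravel()
E
python3 - <<'E'
import cv2,numpy as np
from h import *
im=cv2.imread("top_raw.png");hsv=cv2.cvtColor(im,cv2.COLOR_BGR2HSV)
c=im[135:325,140:390];cv2.imwrite("pics/crop1.png",cv2.resize(c,None,fx=3.1,fy=3.1,interpolation=cv2.INTER_CUBIC))
S=hsv[:,:,1]>90;H=hsv[:,:,0]
bright=hsv[:,:,2]>110
for n,uv,z in [("blue",(244,377),20),("red",(417,228),20),("white",(331,422),20),("green",(332,323),20),("round",(424,312),12),("square",(243,284),12)]:
    u,v=np.array(uv)*.7
    m=bright.astype(np.uint8)
    k,l,st,ce=cv2.connectedComponentsWithStats(m)
    # nearest blob
    d=np.hypot(*(ce-[u,v]).T);d[0]=1e9;d[st[:,4]<100]=1e9;i=d.argmin()
    cn=cv2.findContours((l==i).astype(np.uint8),0,2)[0][0]
    (cx,cy),r=cv2.minEnclosingCircle(cn);M=cv2.moments(cv2.convexHull(cn))
    g=(M['m10']/M['m00'],M['m01']/M['m00'])
    print(n,np.round((cx,cy,r),1),np.round(g,1),st[i],world("top",g,z).round(1),cv2.minAreaRect(cn))
    if z==12: 
        p=world("top",g,12);print(" pin tip at pix",pix("top",[p[0],p[1],60]),"crop",(pix("top",[p[0],p[1],60])-[140,135])*3.1)
E
```

```text
blue [167.1 265.1  18. ] [168.9 264.4] [151 249  35  31 731] [443.6 406.4  20. ] ((170.1005096435547, 264.0386657714844), (29.93885040283203, 30.441423416137695), 21.037511825561523)
red [291.  159.   15.3] [291. 159.] [277 144  29  31 694] [650.7 163.2  20. ] ((291.0, 159.0), (30.0, 28.0), 90.0)
white [226.3 297.1  20.4] [228.4 296.4] [208 280  39  32 784] [380.9 287.9  20. ] ((228.01637268066406, 294.6802978515625), (36.98985290527344, 31.32112693786621), 13.240518569946289)
green [232.  226.4  14.7] [231.7 226.4] [218 212  29  30 655] [517.4 282.   20. ] ((231.50003051757812, 226.50003051757812), (28.284271240234375, 28.284271240234375), 45.0)
round [296.2 217.9  22.1] [296.5 218. ] [ 275  197   44   44 1497] [533.1 153.7  12. ] ((296.5, 218.5), (43.0, 43.0), 90.0)
 pin tip at pix [296.36154503 216.04537007] crop [484.72078959 251.24064721]
square [169.6 198.1  27.4] [169.2 198.4] [ 148  177   44   45 1666] [575.7 410.5  12. ] ((168.79351806640625, 198.505126953125), (41.65390396118164, 41.71232604980469), 6.709836959838867)
 pin tip at pix [161.72632448 195.35561663] crop [ 67.3516059  187.10241155]
```

View pics/crop1.png

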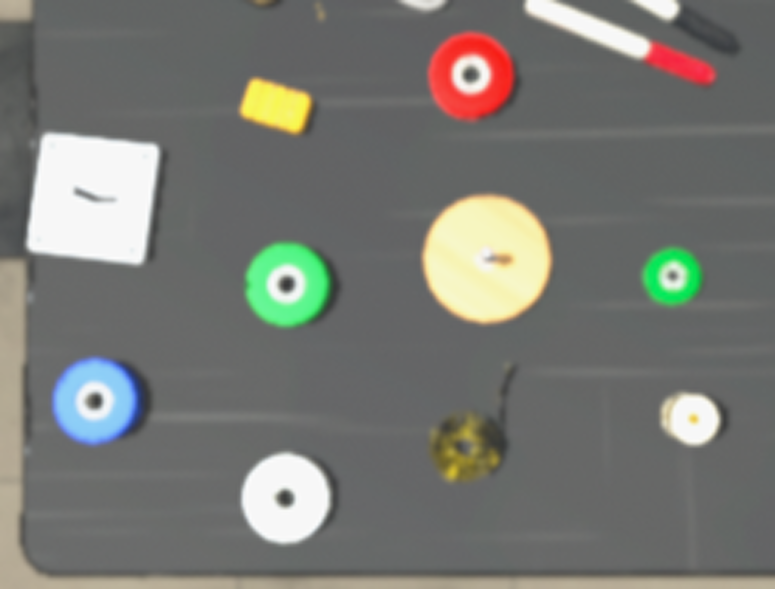

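The crop confirms the choice: large green at crop (287,285), small decoy at (672,275), blue (95,401), white (286,498), red (471,75), round pin near (487,258) and aluminium foot around (93,198). Next I zoom in on the pins in both cameras.

```bash
python3 - <<'E'
import cv2,numpy as np
from h import *
t=cv2.imread("top_raw.png");s=cv2.imread("scene_raw.png")
def c(im,u,v): return cv2.resize(im[v:v+38,u:u+50],(400,304),interpolation=cv2.INTER_NEAREST)
# origins
o=[(t,272,199),(t,145,180),(s,259,199),(s,220,144)]
A=[c(*x) for x in o]
cv2.imwrite("pics/pins.png",cv2.resize(np.vstack([np.hstack(A[:2]),np.hstack(A[2:])]),(790,600)))
for p in ([533.1,153.7],[575.7,410.5]):
    for n in("top","scene"):
        for z in (12,60): print(n,z,pix(n,p+[z]).round(1))
m=camera_model("top");R=cv2.Rodrigues(np.array(m['rvec']))[0];print("cam",-R.T@m['tvec'])
# hole centres: dark pixels inside reel centre; outline circle fit by |difference to table|
hsv=cv2.cvtColor(t,cv2.COLOR_BGR2HSV);g=cv2.cvtColor(t,cv2.COLOR_BGR2GRAY).astype(float)
for n,(u,v) in dict(blue=(170.6,264.4),red=(291.9,159.2),white=(232.3,295.6),green=(232.6,226.9)).items():
    b=np.zeros(g.shape);b[:]=0
    U,V=np.meshgrid(np.arange(560),np.arange(420));
    for _ in range(4):
        w=np.clip(200-g,0,None)*(np.hypot(U-u,V-v)<5.5); w=np.clip(w,0,120)
        u2,v2=(w*U).sum()/w.sum(),(w*V).sum()/w.sum()
        u,v=u2,v2
    # outline: gradient rays
    pts=[];mx=np.maximum.reduce(t.astype(np.float32),axis=2)
    for a in np.arange(0,2*np.pi,.1):
        r=np.arange(10,18,.1);pr=cv2.remap(mx,(u+r*np.cos(a)).astype(np.float32)[None],(v+r*np.sin(a)).astype(np.float32)[None],1)[0]
        k=np.argmin(np.gradient(cv2.GaussianBlur(pr[None],(1,15),2)[0]));pts.append((u+r[k]*np.cos(a),v+r[k]*np.sin(a)))
    (eu,ev),ax,_=cv2.fitEllipse(np.float32(pts))
    print(n,"hole",round(u,2),round(v,2),world("top",(u,v),20).round(1)[:2],"outline",round(eu,2),round(ev,2),np.round(ax,1),world("top",(eu,ev),18).round(1)[:2])
E
```

```text
top 12 [296.5 218. ]
top 60 [296.4 216.1]
scene 12 [283.9 217. ]
scene 60 [284. 201.]
top 12 [169.2 198.5]
top 60 [161.7 195.4]
scene 12 [243.7 165.6]
scene 60 [242.6 150.9]
cam [466.1365029  149.85458773 871.49792766]
blue hole 170.17 263.92 [444.5 403.9] outline 169.97 263.89 [27.2 28.1] [444.5 404.9]
red hole 291.34 158.62 [651.5 162.6] outline 291.3 158.94 [27.  28.2] [651.3 162.8]
white hole 231.54 295.26 [383.1 281.9] outline 231.55 295.28 [28. 29.] [382.8 282.2]
green hole 232.05 226.24 [517.7 281.3] outline 232.06 226.36 [26.5 26.7] [517.5 281.5]
```

View pics/pins.png

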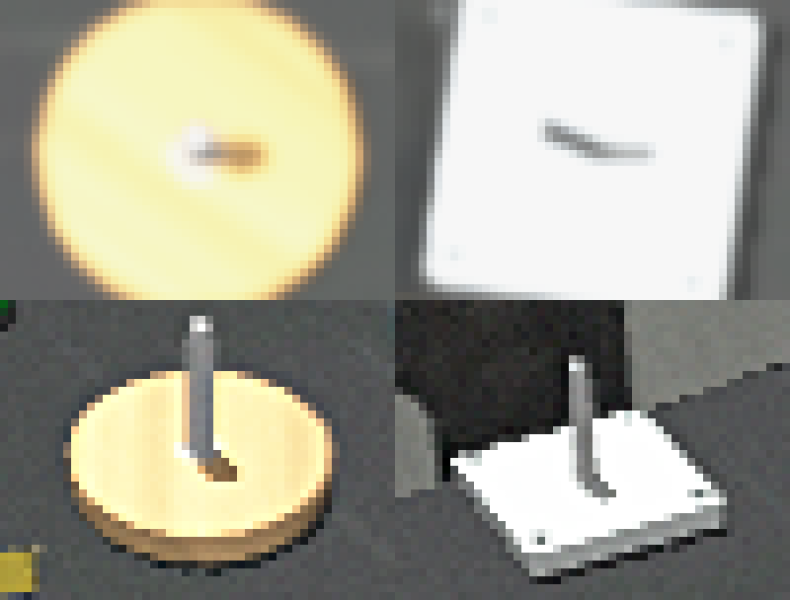

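The pin tips agree with my foot-centre estimates. In the scene view the round tip is at raw (283.9,200.8) and the square tip at (242.4,150.8), both matching prediction within 0.3 px. In the top view the square pin's base suggests about 1 mm lower y. Next is the move arithmetic with the orientation held constant.

```bash
cat >> h.py <<'E'
P=dict(start=(197.5,486.4),blue=(444.5,404.4),red=(651.4,162.7),white=(383,282),green=(517.6,281.4),round=(533.1,153.5),square=(575.7,409.7))
RV=np.array([-.60217,-3.08288,0]);RV*=np.pi/np.linalg.norm(RV);RT=cv2.Rodrigues(RV)[0]
def d(a,b): return (RT.T@[P[b][0]-P[a][0],P[b][1]-P[a][1],0]).round(1)
E
python3 - <<'E'
from h import *
L="start blue round red round white square green square".split()
for a,b in zip(L,L[1:]): print(a,b,d(a,b),np.hypot(*d(a,b)[:2]))
print(RT.round(3))
E
```

```text
start blue [-259.7   17.    -0. ] 260.255816457577
blue round [-176.5 -199.1   -0. ] 266.0696525348203
round red [-106.1   53.    -0. ] 118.60105395821742
red round [106.1 -53.    0. ] 118.60105395821742
round white [187.4  62.6   0. ] 197.5791486974271
white square [-130.5  190.8   -0. ] 231.15987973694743
square green [   5.6 -140.7    0. ] 140.81139868632795
green square [ -5.6 140.7  -0. ] 140.81139868632795
[[-0.926  0.376 -0.   ]
 [ 0.376  0.926  0.   ]
 [ 0.    -0.    -1.   ]]
```

>>> arm_command([
  [-20,2,10],
  [-65,5,35],
  [-120,8,63],
  [-170,11,90],
  [-220,14,115],
  [-250,16,131],
  [-259.7,17,136.7],
  [-259.7,17,136.7],
], hand=[80,72,70,70,70,70,70,70], spin=[0,0,0,0,0,0,0,0], force=20)

```text
t: 1.1
position: [444.6, 403.8, 89.4]
ee_rot: [-0.604, -3.082, 0.001]
ft_force: [0.1, 0.8, -0.1]
width: 0.764
finger_force: 0.0
```

>>> arm_command([
  [0,0,8],
  [0,0,22],
  [0,0,38],
  [0,0,54],
  [0,0,70],
  [0,0,80],
  [0,0,86],
  [0,0,86],
], hand=[70,70,70,70,70,70,70,70], spin=[0,0,0,0,0,0,0,0])

```text
t: 2.1
position: [444.5, 404.4, 3.7]
ee_rot: [-0.602, -3.083, 0.0]
ft_force: [-0.3, 0.2, 0.3]
width: 0.763
finger_force: 0.0
```

```bash
python3 - <<'E'
from bench import read_camera
import cv2,numpy as np
t=read_camera("top")[:,:,::-1];s=read_camera("scene")[:,:,::-1]
cv2.imwrite("pics/g1.png",np.hstack([cv2.resize(t[215:315,120:220],(400,400)),cv2.resize(s[130:230,160:260],(400,400))]))
E
```

```text
(no output)
```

View pics/g1.png

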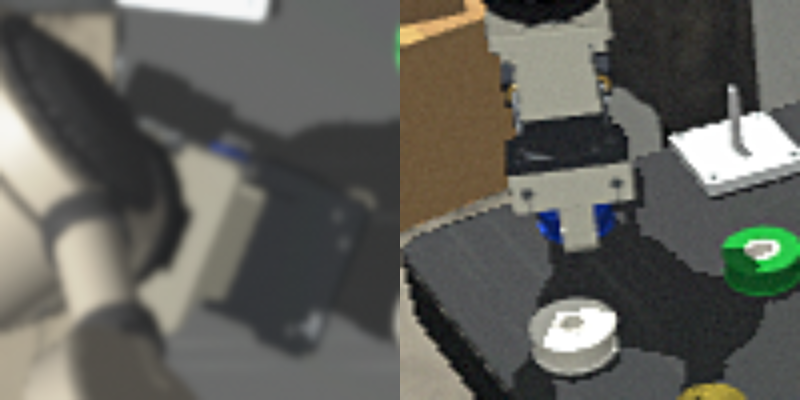

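The finger straddles the blue reel, with the near finger at (580,225) and blue showing evenly on both sides. Now I close.

>>> arm_command([
  [0,0,0],
  [0,0,0],
  [0,0,0],
  [0,0,0],
  [0,0,0],
  [0,0,0],
  [0,0,0],
  [0,0,0],
], hand=[45,45,45,45,45,45,45,45], spin=[0,0,0,0,0,0,0,0], force=20)

```text
t: 3.2
position: [444.8, 404.6, 4.3]
ee_rot: [0.602, 3.083, 0.001]
ft_force: [-1.1, -0.1, 5.0]
width: 0.547
finger_force: 20.0
```

>>> arm_command([
  [0,0,-3],
  [0,0,-10],
  [0,0,-25],
  [0,0,-42],
  [0,0,-60],
  [0,0,-76],
  [0,0,-86],
  [0,0,-86],
], hand=[45,45,45,45,45,45,45,45], spin=[0,0,0,0,0,0,0,0])

```text
t: 4.2
position: [444.9, 404.7, 91.0]
ee_rot: [0.602, 3.082, 0.002]
ft_force: [-0.3, -0.4, -0.8]
width: 0.547
finger_force: 20.0
```

>>> arm_command([
  [-8,-9,0],
  [-30,-34,0],
  [-62,-70,0],
  [-97,-109,0],
  [-130,-147,0],
  [-158,-178,0],
  [-172,-194,0],
  [-176.5,-199.1,0],
], hand=[45,45,45,45,45,45,45,45], spin=[0,0,0,0,0,0,0,0])

```text
t: 5.2
position: [533.1, 151.7, 89.3]
ee_rot: [-0.606, -3.081, 0.001]
ft_force: [-0.6, 0.7, -0.8]
width: 0.55
finger_force: 20.0
```

```bash
python3 - <<'E'
from bench import read_camera,bot
import cv2,numpy as np
t=read_camera("top")[:,:,::-1];s=read_camera("scene")[:,:,::-1]
cv2.imwrite("pics/g2.png",np.hstack([cv2.resize(t[160:280,230:350],(400,400)),cv2.resize(s[130:250,220:340],(400,400))]))
s=bot.sense();print(s['t'],s['position'],s['width'],s['finger_force'])
E
```

```text
5.3 [532.90081522 152.95494814  89.53147773] 0.545412610589757 19.999922406668702
```

View pics/g2.png

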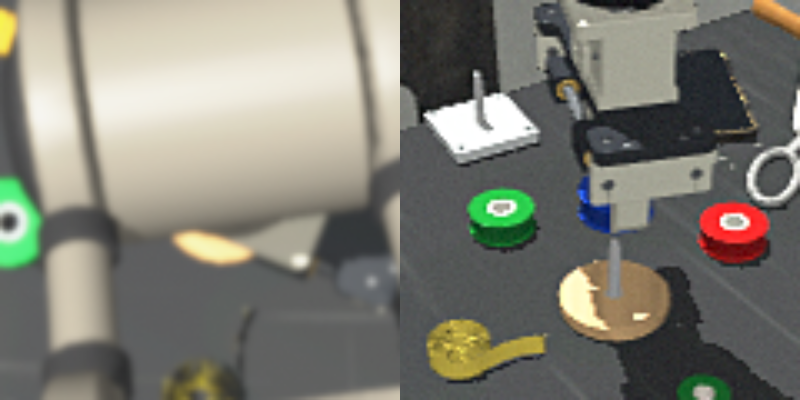

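In the scene view the reel spans x 579–652 (centre 615) and the pin tip is at (614,240), so they line up. Now I lower carefully.

>>> arm_command([
  [0,0,6],
  [0,0,14],
  [0,0,20],
  [0,0,26],
  [0,0,32],
  [0,0,38],
  [0,0,44],
  [0,0,46],
], hand=[45,45,45,45,45,45,45,45], spin=[0,0,0,0,0,0,0,0])

```text
t: 6.3
position: [533.0, 153.5, 43.5]
ee_rot: [-0.602, -3.083, 0.0]
ft_force: [-0.7, -1.1, 0.2]
width: 0.549
finger_force: 20.0
```

>>> arm_command([
  [0,0,5],
  [0,0,11],
  [0,0,17],
  [0,0,22],
  [0,0,25],
  [0,0,27],
  [0,0,28],
  [0,0,28],
], hand=[45,45,45,45,45,45,45,45], spin=[0,0,0,0,0,0,0,0])

```text
t: 7.3
position: [533.2, 153.6, 16.4]
ee_rot: [0.602, 3.083, 0.0]
ft_force: [-1.4, -1.1, 2.7]
width: 0.545
finger_force: 20.0
```

>>> arm_command([
  [0,0,0.3],
  [0,0,0.6],
  [0,0,0.8],
  [0,0,0.8],
  [0,0,0.8],
  [0,0,0.8],
  [0,0,0.8],
  [0,0,0.8],
], hand=[45,45,45,45,45,45,45,45], spin=[0,0,0,0,0,0,0,0])

```text
t: 8.3
position: [533.3, 153.6, 16.2]
ee_rot: [0.602, 3.083, 0.0]
ft_force: [-3.3, -1.3, 9.0]
width: 0.548
finger_force: 20.0
```

>>> arm_command([
  [0,0,0],
  [0,0,0],
  [0,0,0],
  [0,0,0],
  [0,0,0],
  [0,0,-6],
  [0,0,-20],
  [0,0,-36],
], hand=[55,60,66,70,70,70,70,70], spin=[0,0,0,0,0,0,0,0])

```text
t: 9.3
position: [533.4, 153.6, 52.5]
ee_rot: [0.602, 3.083, 0.0]
ft_force: [0.4, 0.6, 0.4]
width: 0.761
finger_force: 0.0
```

>>> arm_command([
  [0,0,-12],
  [0,0,-30],
  [-10,5,-38.8],
  [-34,17,-38.8],
  [-64,32,-38.8],
  [-92,46,-38.8],
  [-104,52,-38.8],
  [-106.1,53,-38.8],
], hand=[70,70,70,70,70,70,70,70], spin=[0,0,0,0,0,0,0,0])

```text
t: 10.3
position: [651.9, 162.7, 90.3]
ee_rot: [0.602, 3.083, 0.0]
ft_force: [0.5, 0.6, 0.4]
width: 0.765
finger_force: 0.0
```

```bash
python3 - <<'E'
from bench import read_camera,bot
import cv2,numpy as np
t=read_camera("top")[:,:,::-1];s=read_camera("scene")[:,:,::-1]
cv2.imwrite("pics/g3.png",np.hstack([cv2.resize(t[160:280,230:350],(400,400)),cv2.resize(s[130:250,240:360],(400,400))]))
E
```

```text
(no output)
```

View pics/g3.png

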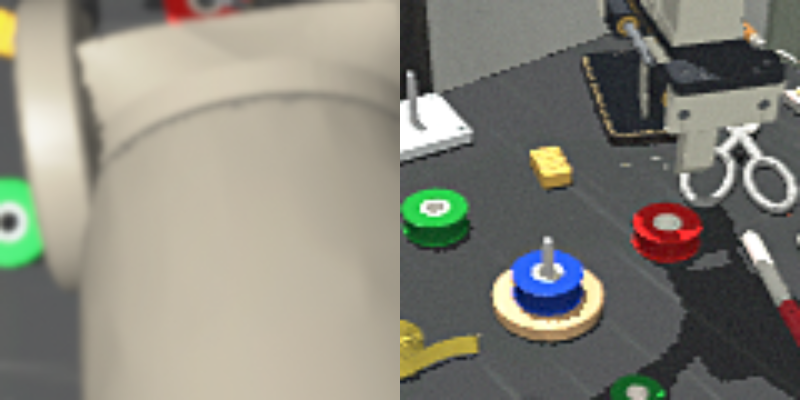

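The blue reel sits flat on the round foot, spanning x 512–583 with the pin at (547,255). On to the red reel.

>>> arm_command([
  [0,0,8],
  [0,0,22],
  [0,0,38],
  [0,0,54],
  [0,0,70],
  [0,0,80],
  [0,0,86],
  [0,0,86],
], hand=[70,70,70,70,70,70,70,70], spin=[0,0,0,0,0,0,0,0])

```text
t: 11.4
position: [651.4, 162.8, 3.7]
ee_rot: [-0.602, -3.083, 0.0]
ft_force: [0.0, 0.4, -0.0]
width: 0.762
finger_force: 0.0
```

>>> arm_command([
  [0,0,0],
  [0,0,0],
  [0,0,0],
  [0,0,0],
  [0,0,0],
  [0,0,0],
  [0,0,0],
  [0,0,0],
], hand=[45,45,45,45,45,45,45,45], spin=[0,0,0,0,0,0,0,0], force=20)

```text
t: 12.4
position: [651.8, 162.9, 4.5]
ee_rot: [0.602, 3.082, 0.001]
ft_force: [0.2, -0.4, 6.7]
width: 0.545
finger_force: 20.0
```

>>> arm_command([
  [0,0,-3],
  [0,0,-10],
  [0,0,-25],
  [0,0,-42],
  [0,0,-60],
  [0,0,-76],
  [0,0,-86],
  [0,0,-86],
], hand=[45,45,45,45,45,45,45,45], spin=[0,0,0,0,0,0,0,0])

```text
t: 13.4
position: [651.8, 162.8, 91.1]
ee_rot: [0.602, 3.082, 0.001]
ft_force: [-0.1, 0.2, -0.3]
width: 0.55
finger_force: 20.0
```

>>> arm_command([
  [5,-2.5,0],
  [20,-10,0],
  [44,-22,0],
  [70,-35,0],
  [92,-46,0],
  [103,-51.5,0],
  [106.1,-53,0],
  [106.1,-53,0],
], hand=[45,45,45,45,45,45,45,45], spin=[0,0,0,0,0,0,0,0])

```text
t: 14.4
position: [533.7, 153.6, 90.0]
ee_rot: [0.602, 3.083, 0.0]
ft_force: [0.6, -0.8, -1.4]
width: 0.549
finger_force: 20.0
```

```bash
python3 - <<'E'
from bench import read_camera,bot
import cv2,numpy as np
s=read_camera("scene")[:,:,::-1]
cv2.imwrite("pics/g4.png",cv2.resize(s[130:250,220:340],(480,480)))
E
```

```text
(no output)
```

View pics/g4.png

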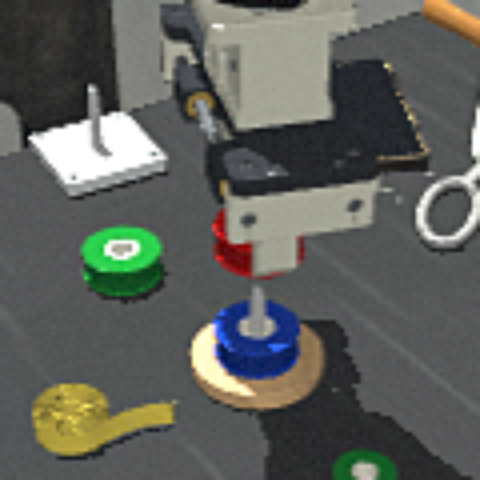

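The red reel (centre x≈258) is over the pin at (258,290). Lowering it.

>>> arm_command([
  [0,0,6],
  [0,0,14],
  [0,0,20],
  [0,0,26],
  [0,0,32],
  [0,0,38],
  [0,0,42],
  [0,0,44],
], hand=[45,45,45,45,45,45,45,45], spin=[0,0,0,0,0,0,0,0])

```text
t: 15.45
position: [533.1, 153.6, 45.8]
ee_rot: [-0.602, -3.083, -0.0]
ft_force: [0.1, -0.5, -1.3]
width: 0.55
finger_force: 20.0
```

>>> arm_command([
  [0,0,3],
  [0,0,6],
  [0,0,8],
  [0,0,9.5],
  [0,0,10.2],
  [0,0,10.8],
  [0,0,10.8],
  [0,0,10.8],
], hand=[45,45,45,45,45,45,45,45], spin=[0,0,0,0,0,0,0,0])

```text
t: 16.45
position: [533.3, 153.6, 36.4]
ee_rot: [0.602, 3.083, 0.0]
ft_force: [-4.1, -1.6, 10.2]
width: 0.544
finger_force: 20.0
```

>>> arm_command([
  [0,0,0],
  [0,0,0],
  [0,0,0],
  [0,0,0],
  [0,0,0],
  [0,0,-6],
  [0,0,-20],
  [0,0,-36],
], hand=[55,60,66,70,70,70,70,70], spin=[0,0,0,0,0,0,0,0])

```text
t: 17.45
position: [533.3, 153.6, 72.5]
ee_rot: [0.602, 3.083, 0.0]
ft_force: [0.0, -0.4, 0.6]
width: 0.763
finger_force: 0.0
```

>>> arm_command([
  [0,0,-14],
  [10,3.3,-18.8],
  [40,13.4,-18.8],
  [82,27.4,-18.8],
  [127,42.4,-18.8],
  [165,55.1,-18.8],
  [183,61.1,-18.8],
  [187.4,62.6,-18.8],
], hand=[70,70,70,70,70,70,70,70], spin=[0,0,0,0,0,0,0,0])

```text
t: 18.45
position: [382.4, 282.7, 90.2]
ee_rot: [0.6, 3.084, 0.0]
ft_force: [1.3, -1.0, -0.6]
width: 0.761
finger_force: 0.0
```

```bash
python3 - <<'E'
from bench import read_camera,bot
import cv2,numpy as np
s=read_camera("scene")[:,:,::-1];t=read_camera("top")[:,:,::-1]
cv2.imwrite("pics/g5.png",np.hstack([cv2.resize(t[160:280,230:350],(400,400)),cv2.resize(s[130:250,180:300],(400,400))]))
E
```

```text
(no output)
```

View pics/g5.png

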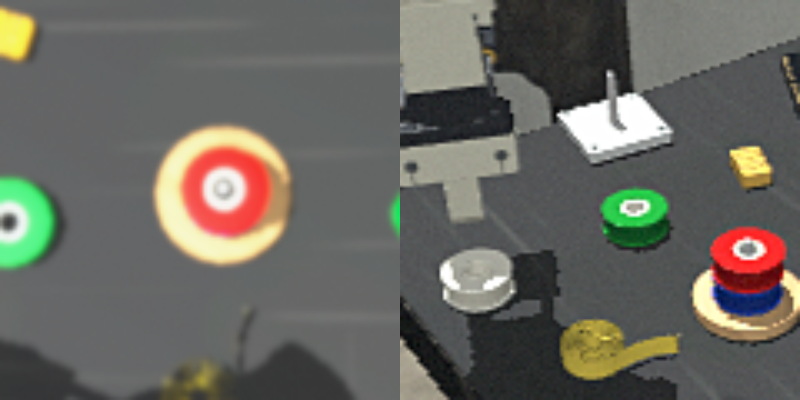

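The first spindle is done: red lies flat on blue with the pin tip centred at (224,188) in the top view. Next is the white reel.

>>> arm_command([
  [0,0,8],
  [0,0,22],
  [0,0,38],
  [0,0,54],
  [0,0,70],
  [0,0,80],
  [0,0,86],
  [0,0,86],
], hand=[70,70,70,70,70,70,70,70], spin=[0,0,0,0,0,0,0,0])

```text
t: 19.55
position: [383.0, 281.9, 3.7]
ee_rot: [-0.603, -3.083, 0.001]
ft_force: [-0.3, -0.0, 0.4]
width: 0.761
finger_force: 0.0
```

>>> arm_command([
  [0,0,0],
  [0,0,0],
  [0,0,0],
  [0,0,0],
  [0,0,0],
  [0,0,0],
  [0,0,0],
  [0,0,0],
], hand=[45,45,45,45,45,45,45,45], spin=[0,0,0,0,0,0,0,0], force=20)

```text
t: 20.55
position: [383.4, 282.3, 4.3]
ee_rot: [0.602, 3.083, 0.001]
ft_force: [0.5, -0.1, 5.6]
width: 0.544
finger_force: 20.0
```

>>> arm_command([
  [0,0,-3],
  [0,0,-10],
  [0,0,-25],
  [0,0,-42],
  [0,0,-60],
  [0,0,-76],
  [0,0,-86],
  [0,0,-86],
], hand=[45,45,45,45,45,45,45,45], spin=[0,0,0,0,0,0,0,0])

```text
t: 21.55
position: [383.5, 282.3, 91.0]
ee_rot: [0.602, 3.082, 0.002]
ft_force: [0.5, 0.9, -1.4]
width: 0.546
finger_force: 20.0
```

>>> arm_command([
  [-6,9,0],
  [-23,34,0],
  [-48,70,0],
  [-75,110,0],
  [-102,149,0],
  [-121,177,0],
  [-129,188.6,0],
  [-130.5,190.8,0],
], hand=[45,45,45,45,45,45,45,45], spin=[0,0,0,0,0,0,0,0])

```text
t: 22.55
position: [576.2, 410.1, 88.3]
ee_rot: [-0.602, -3.082, 0.002]
ft_force: [-0.6, -0.8, -0.6]
width: 0.544
finger_force: 20.0
```

```bash
python3 - <<'E'
from bench import read_camera,bot
import cv2,numpy as np
s=read_camera("scene")[:,:,::-1];t=read_camera("top")[:,:,::-1]
cv2.imwrite("pics/g6.png",np.hstack([cv2.resize(t[140:260,110:230],(400,400)),cv2.resize(s[90:190,190:290],(400,400))]))
print(bot.sense()['position'])
E
```

```text
[575.46424204 409.61055036  88.93119548]
```

View pics/g6.png

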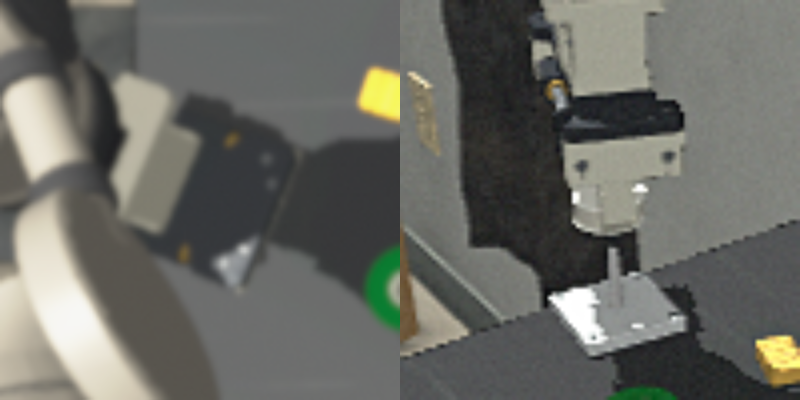

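The white reel is centred at about x=610. The pin tip is at (614,252), and the pin's lean in perspective accounts for the difference. Lowering it.

>>> arm_command([
  [0,0,6],
  [0,0,14],
  [0,0,20],
  [0,0,26],
  [0,0,32],
  [0,0,38],
  [0,0,44],
  [0,0,46],
], hand=[45,45,45,45,45,45,45,45], spin=[0,0,0,0,0,0,0,0])

```text
t: 23.65
position: [575.6, 409.6, 43.4]
ee_rot: [-0.602, -3.083, 0.001]
ft_force: [-0.6, -0.1, -0.8]
width: 0.546
finger_force: 20.0
```

>>> arm_command([
  [0,0,5],
  [0,0,11],
  [0,0,17],
  [0,0,22],
  [0,0,25],
  [0,0,27],
  [0,0,28.8],
  [0,0,28.8],
], hand=[45,45,45,45,45,45,45,45], spin=[0,0,0,0,0,0,0,0])

```text
t: 24.65
position: [575.9, 409.8, 16.4]
ee_rot: [0.602, 3.083, 0.001]
ft_force: [-2.3, -1.1, 5.4]
width: 0.539
finger_force: 20.0
```

Seated at the same height, with contact force. Release, then go to the green reel.

>>> arm_command([
  [0,0,0],
  [0,0,0],
  [0,0,0],
  [0,0,0],
  [0,0,0],
  [0,0,-6],
  [0,0,-20],
  [0,0,-36],
], hand=[55,60,66,70,70,70,70,70], spin=[0,0,0,0,0,0,0,0])

```text
t: 25.65
position: [576.0, 409.9, 52.7]
ee_rot: [0.602, 3.083, 0.001]
ft_force: [0.0, 0.7, 0.1]
width: 0.763
finger_force: 0.0
```

>>> arm_command([
  [0,0,-12],
  [0,0,-30],
  [0.5,-12,-38.8],
  [1.7,-42,-38.8],
  [3.2,-80,-38.8],
  [4.8,-118,-38.8],
  [5.5,-138,-38.8],
  [5.6,-140.7,-38.8],
], hand=[70,70,70,70,70,70,70,70], spin=[0,0,0,0,0,0,0,0])

```text
t: 26.65
position: [517.1, 280.1, 90.5]
ee_rot: [-0.605, -3.083, 0.0]
ft_force: [-0.7, 0.4, 0.4]
width: 0.761
finger_force: 0.0
```

```bash
python3 - <<'E'
from bench import read_camera,bot
import cv2,numpy as np
s=read_camera("scene")[:,:,::-1];t=read_camera("top")[:,:,::-1]
cv2.imwrite("pics/g7.png",np.hstack([cv2.resize(t[140:260,110:230],(400,400)),cv2.resize(s[110:230,190:310],(400,400))]))
E
```

```text
(no output)
```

View pics/g7.png

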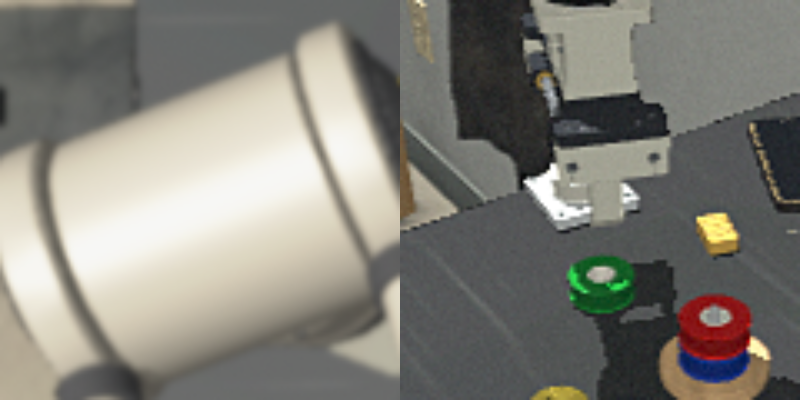

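The gripper hides the white reel here. The large green reel is below the gripper at (600,283). I pick it.

>>> arm_command([
  [0,0,8],
  [0,0,22],
  [0,0,38],
  [0,0,54],
  [0,0,70],
  [0,0,80],
  [0,0,86],
  [0,0,86],
], hand=[70,70,70,70,70,70,70,70], spin=[0,0,0,0,0,0,0,0])

```text
t: 27.75
position: [517.6, 281.5, 3.8]
ee_rot: [-0.602, -3.083, 0.0]
ft_force: [-0.9, -0.0, -0.2]
width: 0.761
finger_force: 0.0
```

>>> arm_command([
  [0,0,0],
  [0,0,0],
  [0,0,0],
  [0,0,0],
  [0,0,0],
  [0,0,0],
  [0,0,0],
  [0,0,0],
], hand=[45,45,45,45,45,45,45,45], spin=[0,0,0,0,0,0,0,0], force=20)

```text
t: 28.75
position: [518.0, 281.6, 4.5]
ee_rot: [0.602, 3.083, 0.001]
ft_force: [0.0, -0.3, 5.9]
width: 0.542
finger_force: 20.0
```

>>> arm_command([
  [0,0,-3],
  [0,0,-10],
  [0,0,-25],
  [0,0,-42],
  [0,0,-60],
  [0,0,-76],
  [0,0,-86],
  [0,0,-86],
], hand=[45,45,45,45,45,45,45,45], spin=[0,0,0,0,0,0,0,0])

```text
t: 29.75
position: [518.1, 281.7, 91.0]
ee_rot: [0.602, 3.082, 0.002]
ft_force: [0.9, 0.0, -0.3]
width: 0.543
finger_force: 20.0
```

>>> arm_command([
  [-0.2,6,0],
  [-1,26,0],
  [-2.2,56,0],
  [-3.6,90,0],
  [-4.8,120,0],
  [-5.4,136,0],
  [-5.6,140.7,0],
  [-5.6,140.7,0],
], hand=[45,45,45,45,45,45,45,45], spin=[0,0,0,0,0,0,0,0])

```text
t: 30.75
position: [575.4, 409.6, 89.2]
ee_rot: [-0.602, -3.082, 0.002]
ft_force: [0.2, 0.3, -0.2]
width: 0.542
finger_force: 20.0
```

```bash
python3 - <<'E'
from bench import read_camera,bot
import cv2,numpy as np
s=read_camera("scene")[:,:,::-1]
cv2.imwrite("pics/g8.png",cv2.resize(s[90:190,190:290],(480,480)))
print(bot.sense()['position'])
E
```

```text
[575.45946947 409.26747208  89.47958149]
```

View pics/g8.png

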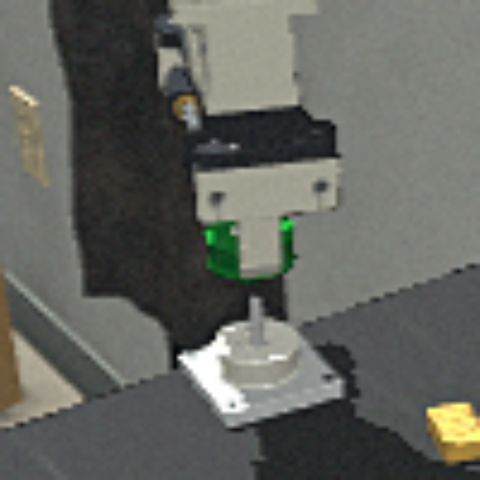

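The white reel is seated flat on the aluminium foot, with the pin at (256,320) and the green reel (centre x≈251) above it. Lowering.

>>> arm_command([
  [0,0,6],
  [0,0,14],
  [0,0,20],
  [0,0,26],
  [0,0,32],
  [0,0,38],
  [0,0,42],
  [0,0,44],
], hand=[45,45,45,45,45,45,45,45], spin=[0,0,0,0,0,0,0,0])

```text
t: 31.8
position: [575.7, 409.8, 45.8]
ee_rot: [-0.602, -3.083, 0.0]
ft_force: [-0.3, 0.9, -1.2]
width: 0.544
finger_force: 20.0
```

>>> arm_command([
  [0,0,3],
  [0,0,6],
  [0,0,8],
  [0,0,9.5],
  [0,0,10.2],
  [0,0,10.8],
  [0,0,10.8],
  [0,0,10.8],
], hand=[45,45,45,45,45,45,45,45], spin=[0,0,0,0,0,0,0,0])

```text
t: 32.8
position: [575.9, 409.8, 36.5]
ee_rot: [0.602, 3.083, 0.001]
ft_force: [-3.1, -1.2, 6.9]
width: 0.543
finger_force: 20.0
```

>>> arm_command([
  [0,0,0],
  [0,0,0],
  [0,0,0],
  [0,0,0],
  [0,0,0],
  [0,0,-6],
  [0,0,-20],
  [0,0,-36],
], hand=[55,60,66,70,70,70,70,70], spin=[0,0,0,0,0,0,0,0])

```text
t: 33.8
position: [576.0, 409.9, 72.7]
ee_rot: [0.602, 3.083, 0.001]
ft_force: [0.2, -0.0, 1.0]
width: 0.761
finger_force: 0.0
```

>>> arm_command([
  [0,0,-16],
  [0,0,-36],
  [10,1,-56],
  [40,2,-70],
  [80,3,-80],
  [130,4,-90],
  [170,5,-95],
  [190,5,-100],
], hand=[70,70,70,70,70,70,70,70], spin=[0,0,0,0,0,0,0,0])

```text
t: 34.8
position: [399.4, 487.0, 172.6]
ee_rot: [0.599, 3.084, 0.001]
ft_force: [0.6, -0.2, 0.6]
width: 0.764
finger_force: 0.0
```

```bash
python3 - <<'E'
from bench import read_camera,bot
import cv2,numpy as np
s=read_camera("scene")[:,:,::-1];t=read_camera("top")[:,:,::-1]
cv2.imwrite("pics/g9.png",np.hstack([cv2.resize(t[130:330,140:340],(400,400)),cv2.resize(s[130:280,180:330],(400,400))]))
E
```

```text
(no output)
```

View pics/g9.png

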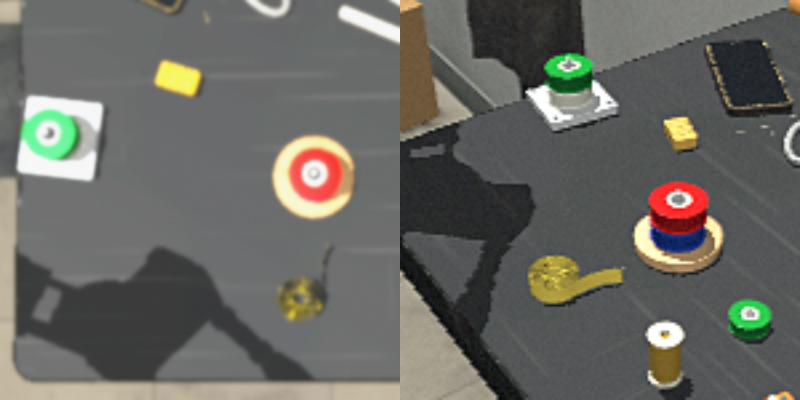

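Both stacks are complete and flat: green on white at (570,75), red on blue at (678,215). The wax, tape and spool have not moved, and the arm is clear.

```bash
python3 -c "
from bench import order
print(order.finish_job())"
```

```text
the job is handed in; nothing more can be done
None
```

The job is handed in at about 35 s: blue then red on the round wooden spindle, white then the larger green on the square metal one, all resting flat, with the gold spool, wax block and tape measure left where they were.

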